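Load two rechargeable packs into their sprung charging docks

TASK

Put the two rechargeable packs on charge, each in the bedside dock whose nest matches its width: hold the pack tilted, slip its brass contact end under the dock's cover and push the sprung contact back, then lower the other end behind the sill so that the pack lies flat and the spring holds it. Work slowly and gently, pressing no pack on its dock with more than 40 N (all touching faces added up), and leave the clock and the candle where they stand.

Things in the scene. Friction and masses are not known exactly. Their poses are not given: they have to be found in the camera images.
- wide_pack: the wide rechargeable pack, a loose grey plastic block 60 mm long (x), 44 mm wide (y), 18 mm thick (z), about 110 g, lying flat with three small brass strips at its contact end (-x) and fine ribs at the other end. Origin: centre of its underside; +z up. Grasp it across its width.
- wide_pack_contacts (a point): on the wide pack: lower middle of its contact end face, 30 mm from the pack's origin towards -x
- wide_dock: wide charging dock, white, fixed on the table: plate 96 x 76 x 10 mm with one open-topped nest for a 60 x 44 x 18 mm pack. Origin: underside, below the nest centre; +z up. A cover over the -x end and a sill at the +x end leave 56 mm between them, so the pack goes in tilted. Cheeks 2 mm clear of its sides: x -48 to -26 (flaring out to x -18; 23 mm high) and 22 to 36 mm (8 mm high); open between.
- wide_dock_nest (a point): centre of the wide dock's nest floor, 10 mm above the dock's origin, same axes. Sill at the +x end: 8 mm high above this floor, inner face at x = 30.3 mm, 6 mm thick. The seated pack is pressed against it: its origin is then within 1 mm of this point
- wide_dock_contacts (a point): wide dock: where the lower middle of the seated pack's contact end lies, 29.7 mm from the nest centre towards -x. From nest centre: fixed cover x -48 to -26 mm, underside 23, top 27 mm above nest floor. Below it a sprung block, 21 mm tall, face at x -26.5 when free; gives 9 mm towards -x, 3.6 N at first, 9 N at its stop
- narrow_pack: the narrow rechargeable pack, a loose grey plastic block 60 mm long (x), 28 mm wide (y), 18 mm thick (z), about 70 g, lying flat with three small brass strips at its contact end (-x) and fine ribs at the other end. Origin: centre of its underside; +z up. Grasp it across its width.
- narrow_pack_contacts (a point): on the narrow pack: lower middle of its contact end face, 30 mm from the pack's origin towards -x
- narrow_dock: narrow charging dock, white, fixed on the table: plate 96 x 60 x 10 mm with one open-topped nest for a 60 x 28 x 18 mm pack. Origin: underside, below the nest centre; +z up. A cover over the -x end and a sill at the +x end leave 56 mm between them, so the pack goes in tilted. Cheeks 2 mm clear of its sides: x -48 to -26 (flaring out to x -18; 23 mm high) and 22 to 36 mm (8 mm high); open between.
- narrow_dock_nest (a point): centre of the narrow dock's nest floor, 10 mm above the dock's origin, same axes. Sill at the +x end: 8 mm high above this floor, inner face at x = 30.3 mm, 6 mm thick. The seated pack is pressed against it: its origin is then within 1 mm of this point
- narrow_dock_contacts (a point): narrow dock: where the lower middle of the seated pack's contact end lies, 29.7 mm from the nest centre towards -x. From nest centre: fixed cover x -48 to -26 mm, underside 23, top 27 mm above nest floor. Below it a sprung block, 21 mm tall, face at x -26.5 when free; gives 9 mm towards -x, 3.6 N at first, 9 N at its stop
- clock: white twin-bell alarm clock on short legs, 80 mm wide, 116 mm tall, loose, beyond the docks; origin on the table under its centre. Leave alone.
- candle: candle jar with brass lid and paper label, 68 mm across, 85 mm tall, loose; origin: centre of its underside.
- tray: low tray, 132 x 212 mm with a 16 mm rim, folded spectacles in it, fixed; origin: centre of its underside.

How it is judged:
By the outcome, as a careful person would: the job done as asked, in the order asked, and still so for the second after the job is handed in, with the robot touching nothing.
It also fails if it takes over 70 s, if anything falls off the work surface, if the arm or the gripper's body presses on something with over 40 N, if the wrist force passes 120 N, or if a joint passes its speed limit or range.

ROBOT

A 6-joint arm with a two-finger parallel gripper is mounted at the origin on the work surface. World frame = base frame: x ahead of the robot, y to its left, z up, the work surface at z = 0. Lengths are in m, angles in rad, forces in N, time in s.
With the tool pointing down it reaches from about 0.3 to 0.775 m from the base axis. Payload 14.6 kg.
Tool frame: the origin (TCP) lies on the centre line of the jaws, within the pads' length; the fingertips stand 19 mm ahead of it and the grasp point (between the pads) is the TCP; z points along the fingers, y is the line along which they close (so a half turn about z gives the same grasp; the last joint's range is limited). The gripper opens to 94 mm and grips with 3 to 60 N. Pads are 16 mm wide; open, the fingers measure 119 mm over their backs; the gripper's body (75 mm by 177 mm) begins 78 mm behind the grasp point.
Start: joints at [1.06, 0.3, 1.521, -0, 1.321, -0.067], TCP at [0.236, 0.497, 0.224] pointing down, gripper open.
Joint ranges: [-3.03, 3.03], [-0.79, 2.21], [0.23, 2.52], [-1.04, 4.18], [0, 3.07], [-2.55, 2.55]. Speed limits (rad/s): [2.22, 2.22, 2.57, 3.14, 3.14, 3.14].

INTERFACE

Orientations are given as [roll, pitch, yaw] about the fixed x, y, z axes, in that order (R = Rz(yaw) Ry(pitch) Rx(roll)).
In Python, from station import get_obs, camera, workorder gives the robot as it stands.
- The arm moves only by the tool play_rows, never from a script. Its argument "motion" is a list that holds one entry, the list of rows, each a list of 7 numbers: the shift along the tool's x, y, z as a fraction of full scale, then the turn, a rotation vector about the tool's x, y, z as a fraction of full scale, then the opening, from -1 (shut) to 1 (fully open). In form: [[[x, y, z, ax, ay, az, grip], ...]]. A call has 1 to 10 rows; each row is the pose to reach, as a shift and turn from the pose commanded when the call began, along the tool's axes at that moment, turning the shorter way round; what a row does not reach only later rows make up. Full scale, the value 1, is 0.25 m for a shift and 2 pi rad for a turn. A row lasts 1/10 s, in which the tool goes at most 50 mm and 8.59 degrees, less where a joint would pass 70% of its speed; a pose out of reach is approached as far as the arm can. A call with a number of a shift or a turn outside -1 to 1 is refused whole. A call with a gripper value outside its range is refused whole. The fingers move at their own pace and stop on an object; "grip_force" is the grip in N (left out, the last holds). Time passes only in rows, so rows that repeat a pose let the fingers close. It gives the time, the measured TCP pose, the force, the opening and the grip force at its end, in the units of the state.
- get_obs(): the state, without advancing time (a new reading comes with each control period).
- camera(name): name is "scene" or "side" or "wrist"; returns a dict with "frame" (420x560x3 uint8, red, green, blue), "z_map" (420x560 float32, m along the optical axis (not along the pixel's ray), 0 where there is no reading), "camera_matrix" (3x3 intrinsics, pixels), "T" (4x4, takes a point from camera to world coordinates); the wrist camera has in their place "T_tool_cam" (4x4, takes a point from camera to tool coordinates, whose origin is the TCP and whose axes are the flange's). Camera axes: x right, y up, looking along -z (the intrinsics and any distortion apply to the point x, -y, -z); pixel columns grow to the right and rows downward; lengths in m; the calibration is good to about 2 mm. A picture is of the moment at which its call begins: read the wrist's pose just before it.
- workorder.hand_in(): hands the job in; it is judged then, once.
The state is a dict: "time_s": time; "qpos": joint angles; "joint_vel": joint speeds; "tau": joint torques, N m; "ee_pos": TCP position; "eef_rot": TCP orientation; "force": force on the tool from outside, world axes, zero at the start; "moment": the same for the moment, N m; "grip_width": finger opening in m; "grip_force": force on a finger pad.
Only numpy, scipy, OpenCV 4.12 (cv2) and the standard library are available. Lean on these libraries where they do the work, as an engineer would, in place of code of your own. Each camera call takes 0.05 s, during which the arm holds its last target. There are 200 camera calls.

## Working session

There is one attempt and no reset: what is moved stays moved. The work goes in short steps, Python scripts to look and compute and a tool call to move; the robot and the scene stay as the last step left them, time stands still between calls to the robot, and variables do not carry over. Pictures are saved under pics/ and viewed, at most 10 in all, crops included, and the job is handed in when it is done.

Besides the shell and the picture viewer there is one more tool, called after "Emit:" as name(argument=value, ...) on one line, values as JSON. play_rows: Moves the arm, as the interface text tells. Its arguments: {"type":"object","properties":{"motion":{"type":"array"},"grip_force":{"type":"number"}},"required":["motion"]}

```bash
ls; mkdir -p pics; python3 - <<'E'
from station import get_obs, camera
import cv2,numpy as np
print(get_obs())
for n in ("scene","side","wrist"):
    c=camera(n); np.savez(f"pics/{n}0.npz",**c); cv2.imwrite(f"pics/{n}0.png",c["frame"][:,:,::-1])
    print(n,{k:v for k,v in c.items() if k not in("frame","z_map")})
E
```

```text
pics
{'time_s': 0.0, 'qpos': array([ 1.06041955e+00,  3.00469415e-01,  1.52156809e+00,  8.78800145e-06,
        1.32069569e+00, -6.66238908e-02]), 'joint_vel': array([-0.00168887, -0.00132744, -0.00042666, -0.0005165 ,  0.00050211,
       -0.00067635]), 'tau': array([-2.88291718e-03, -5.31793964e+01, -3.52755189e+01,  7.08155846e-02,
        2.42373697e-02, -9.37335653e-05]), 'ee_pos': array([0.23603018, 0.49651946, 0.22389274]), 'eef_rot': array([-3.14045521e+00, -8.44243538e-05,  2.69783753e+00]), 'force': array([ 0.22904646,  0.38708485, -0.27892486]), 'moment': array([ 0.01194426, -0.01458196, -0.06544289]), 'grip_force': 0.0, 'grip_width': 0.09384475294600331}
scene {'camera_matrix': array([[404.22443871,   0.        , 279.6045284 ],
       [  0.        , 404.22443871, 208.55581479],
       [  0.        ,   0.        ,   1.        ]]), 'T': array([[-0.22126553, -0.81977674,  0.52821177,  1.11592058],
       [ 0.97520691, -0.18399134,  0.12295799,  0.14663922],
       [-0.00361171,  0.54232213,  0.84016288,  0.85649117],
       [ 0.        ,  0.        ,  0.        ,  1.        ]
[... 267 characters left out ...]
, -0.737193  ,  0.59320474,  0.51272178],
       [-0.01678459,  0.63128806,  0.77536679,  0.72082471],
       [ 0.        ,  0.        ,  0.        ,  1.        ]])}
wrist {'camera_matrix': array([[318.84778034,   0.        , 287.09133081],
       [  0.        , 318.84778034, 207.06412663],
       [  0.        ,   0.        ,   1.        ]]), 'T_tool_cam': array([[-3.10325358e-04,  9.59145102e-01,  2.82914435e-01,
         8.24063970e-02],
       [ 9.99999408e-01,  5.92584643e-04, -9.12111406e-04,
         3.36972197e-04],
       [-1.04249794e-03,  2.82913985e-01, -9.59144718e-01,
        -1.60776753e-01],
       [ 0.00000000e+00,  0.00000000e+00,  0.00000000e+00,
         1.00000000e+00]])}
```

View pics/scene0.png

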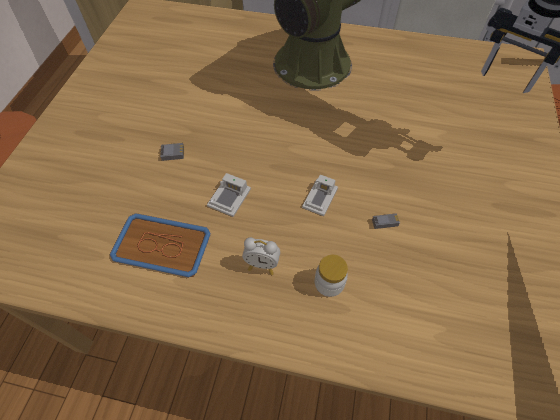

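View pics/side0.png

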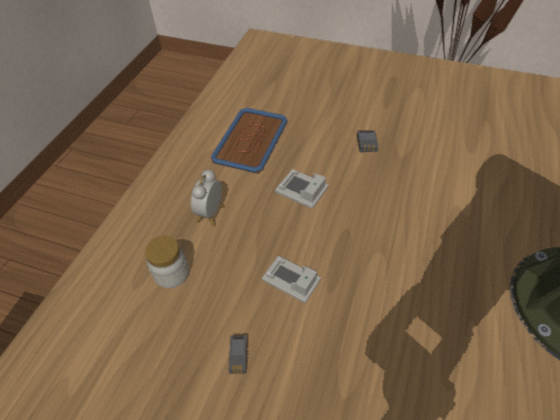

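The scene image shows the wide pack at (172,151), wide dock (229,194), narrow dock (321,195), narrow pack (386,221), clock (262,253) and candle (331,275). The side image shows the same layout: wide pack (368,140), narrow pack (239,353), docks (303,187) and (292,278). In both, the covers face the robot.

```bash
cat > h.py <<'E'
import numpy as np, cv2
from scipy.spatial.transform import Rotation as R
from station import get_obs, camera
def toolT(o):
    T=np.eye(4);T[:3,:3]=R.from_euler('xyz',o['eef_rot']).as_matrix();T[:3,3]=o['ee_pos'];return T
def ray(px,K,T,z):
    px=np.atleast_2d(px).astype(float)
    d=np.c_[(px[:,0]-K[0,2])/K[0,0],-(px[:,1]-K[1,2])/K[1,1],-np.ones(len(px))]@T[:3,:3].T
    o=T[:3,3]; return o+d*((z-o[2])/d[:,2])[:,None]
def cloud(zm,K,T):
    v,u=np.mgrid[:zm.shape[0],:zm.shape[1]]
    p=np.stack([(u-K[0,2])/K[0,0]*zm,-(v-K[1,2])/K[1,1]*zm,-zm],-1)
    return p@T[:3,:3].T+T[:3,3]
def snap(name):
    o=get_obs();c=camera("wrist");cv2.imwrite(f"pics/{name}.png",c["frame"][:,:,::-1])
    np.savez(f"pics/{name}.npz",TW=toolT(o)@c["T_tool_cam"],**c); return o,c
def plan(target,rpy):
    "shift and turn in full-scale units from the present pose"
    T=toolT(get_obs()); Rt=R.from_euler('xyz',rpy).as_matrix()
    s=T[:3,:3].T@(np.array(target)-T[:3,3])/0.25
    w=R.from_matrix(T[:3,:3].T@Rt).as_rotvec()/(2*np.pi)
    return np.round(s,4),np.round(w,4)
E
python3 - <<'E'
from h import *
for n,P in (("scene",dict(wp=(172,151,.018),wd=(229,197,.012),nd=(321,197,.012),np_=(386,220,.018),clk=(262,253,.06),can=(331,268,.085),tray=(160,245,.01))),("side",dict(wp=(368,138,.018),wd=(303,187,.012),nd=(292,278,.012),np_=(239,351,.018),clk=(207,195,.06),can=(163,252,.085)))):
    c=np.load(f"pics/{n}0.npz")
    C=cloud(c["z_map"],c["camera_matrix"],c["T"])
    for k,(u,v,z) in P.items(): print(n,k,ray((u,v),c["camera_matrix"],c["T"],z)[0].round(3),C[v,u].round(3))
print(plan([.43,.17,.33],[np.pi,0,np.pi]))
E
```

```text
scene wp [ 0.471 -0.303  0.018] [ 0.472 -0.303  0.019]
scene wd [ 0.579 -0.11   0.012] [ 0.579 -0.11   0.012]
scene nd [0.528 0.118 0.012] [0.528 0.118 0.012]
scene np_ [0.565 0.283 0.018] [0.564 0.283 0.017]
scene clk [0.737 0.018 0.06 ] [0.753 0.024 0.095]
scene can [0.751 0.17  0.085] [0.752 0.17  0.087]
scene tray [ 0.745 -0.23   0.01 ] [ 0.744 -0.231  0.008]
side wp [ 0.463 -0.309  0.018] [ 0.463 -0.307  0.019]
side wd [ 0.567 -0.111  0.012] [ 0.568 -0.113  0.011]
side nd [0.519 0.116 0.012] [0.519 0.115 0.01 ]
side np_ [0.559 0.28  0.018] [0.559 0.28  0.017]
side clk [0.736 0.013 0.06 ] [0.721 0.034 0.089]
side can [0.74  0.179 0.085] [0.739 0.18  0.087]
(array([-1.2614, -0.847 , -0.4233]), array([-0.0001, -0.    , -0.0706]))
```

```bash
python3 - <<'E'
from h import *
print(plan([.36,.345,.25],[np.pi,0,1.35]))
E
```

```text
(array([-0.708 , -0.3347, -0.1037]), array([-1.000e-04,  1.000e-04,  2.145e-01]))
```

Emit:
play_rows(motion=[[[-0.708,-0.335,-0.104,0,0,0.2145,1],[-0.708,-0.335,-0.104,0,0,0.2145,1],[-0.708,-0.335,-0.104,0,0,0.2145,1],[-0.708,-0.335,-0.104,0,0,0.2145,1],[-0.708,-0.335,-0.104,0,0,0.2145,1],[-0.708,-0.335,-0.104,0,0,0.2145,1],[-0.708,-0.335,-0.104,0,0,0.2145,1],[-0.708,-0.335,-0.104,0,0,0.2145,1],[-0.708,-0.335,-0.104,0,0,0.2145,1],[-0.708,-0.335,-0.104,0,0,0.2145,1]]])

```text
time_s: 1.15
ee_pos: [0.36, 0.345, 0.2503]
eef_rot: [-3.141, 0.0, 1.347]
force: [-0.2, 0.1, 0.7]
grip_width: 0.094
grip_force: 0.0
```

```bash
python3 - <<'E'
from h import *
o=get_obs();print(o['ee_pos'],o['eef_rot'],o['qpos'])
print(plan([.5,.2,.25],[np.pi,0,0.0]))
E
```

```text
[0.36000135 0.34498554 0.25026653] [-3.14136434e+00  3.34613795e-04  1.34746303e+00] [ 6.90644312e-01  1.64909222e-01  1.62628807e+00 -2.40861371e-05
  1.35079976e+00  9.13982906e-01]
(array([-0.4415,  0.6745,  0.0011]), array([0.000e+00, 1.000e-04, 2.145e-01]))
```

Emit:
play_rows(motion=[[[-0.4415,0.6745,0,0,0,0.2145,1],[-0.4415,0.6745,0,0,0,0.2145,1],[-0.4415,0.6745,0,0,0,0.2145,1],[-0.4415,0.6745,0,0,0,0.2145,1],[-0.4415,0.6745,0,0,0,0.2145,1],[-0.4415,0.6745,0,0,0,0.2145,1],[-0.4415,0.6745,0,0,0,0.2145,1],[-0.4415,0.6745,0,0,0,0.2145,1],[-0.4415,0.6745,0,0,0,0.2145,1],[-0.4415,0.6745,0,0,0,0.2145,1]]])

```text
time_s: 2.15
ee_pos: [0.5004, 0.2004, 0.2503]
eef_rot: [3.142, 0.0, 0.004]
force: [0.0, -0.4, 1.1]
grip_width: 0.0943
grip_force: 0.0
```

```bash
python3 - <<'E'
from h import *
o,c=snap("w1");print(o['ee_pos'],o['eef_rot'],o['qpos'])
print(plan([.50,-.17,.25],[np.pi,0,0.0]))
E
```

```text
[0.50038175 0.20043844 0.25031212] [3.14150682e+00 2.38016348e-04 4.05705236e-03] [ 3.13051404e-01  2.56403236e-01  1.51577762e+00 -9.58471356e-06
  1.36966465e+00  1.87979258e+00]
(array([-1.4700e-02,  1.4818e+00,  1.4000e-03]), array([0.    , 0.    , 0.0014]))
```

View pics/w1.png

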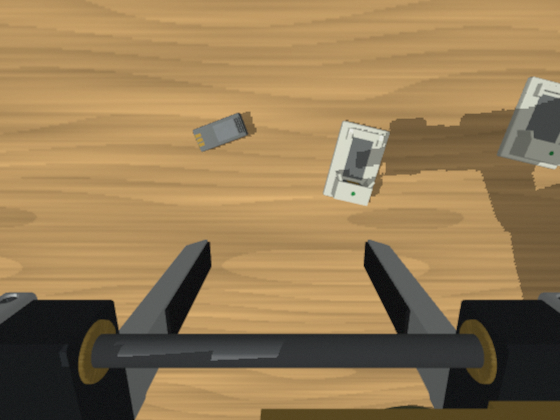

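The wrist view shows the narrow pack at (222,132), with its brass end at the left (198,140). The narrow dock is at (357,163), its cover at the bottom (350,193), and the wide dock is partly visible at (540,125).

Emit:
play_rows(motion=[[[0,0.74,0,0,0,0,1],[0,0.74,0,0,0,0,1],[0,0.74,0,0,0,0,1],[0,0.74,0,0,0,0,1]]])

```text
time_s: 2.6
ee_pos: [0.5005, 0.013, 0.2505]
eef_rot: [3.141, -0.0, 0.009]
force: [0.4, 0.4, 0.7]
grip_width: 0.094
grip_force: 0.0
```

Emit:
play_rows(motion=[[[0,0.74,0,0,0,0,1],[0,0.74,0,0,0,0,1],[0,0.74,0,0,0,0,1],[0,0.74,0,0,0,0,1],[0,0.74,0,0,0,0,1],[0,0.74,0,0,0,0,1]]])

```text
time_s: 3.2
ee_pos: [0.5011, -0.1699, 0.2502]
eef_rot: [-3.141, 0.0, 0.006]
force: [0.5, -0.4, 0.1]
grip_width: 0.0941
grip_force: 0.0
```

```bash
python3 - <<'E'
from h import *
o,c=snap("w2");print(o['ee_pos'],o['eef_rot'],o['qpos'],o['joint_vel'].round(3))
E
```

```text
[ 0.50111097 -0.16987635  0.25021133] [-3.14127441e+00  3.88332580e-04  6.04927298e-03] [-3.96134980e-01  2.34161265e-01  1.54358323e+00  1.43897575e-04
  1.36433007e+00  1.16858260e+00] [ 0.036 -0.012  0.01   0.002 -0.002  0.028]
```

View pics/w2.png

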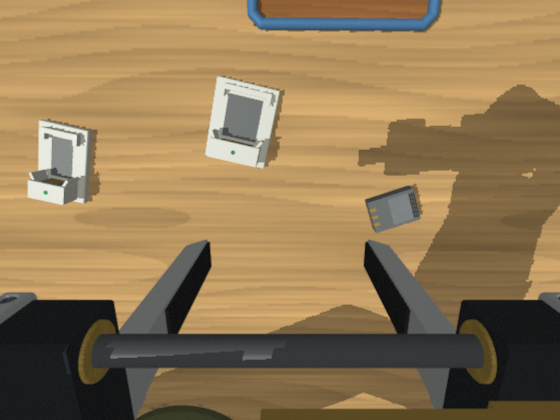

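Wide dock at (243,120) with its cover below at (235,150). Wide pack at (393,208), brass end at the left (372,215). Tray edge at the top.

```bash
cat > m.py <<'E'
from h import *
def meas(f,px,r,zlo,zhi,white):
    c=np.load(f"pics/{f}.npz");C=cloud(c["z_map"],c["camera_matrix"],c["TW"])
    hsv=cv2.cvtColor(c["frame"],cv2.COLOR_RGB2HSV)
    v,u=np.mgrid[:420,:560]; near=(np.hypot(u-px[0],v-px[1])<r)
    lowsat=hsv[...,1]<70
    m=near&(C[...,2]>zlo)&(C[...,2]<zhi)
    if white: m&=lowsat
    m=m.astype(np.uint8)
    n,l,s,_=cv2.connectedComponentsWithStats(cv2.morphologyEx(m,cv2.MORPH_CLOSE,np.ones((3,3))))
    k=1+np.argmax(s[1:,4]); m=(m>0)&(l==k)
    P=C[m]
    ctr,sz,a=cv2.minAreaRect((P[:,:2]*1000).astype(np.float32))
    b=cv2.boxPoints((ctr,sz,a)); e=[b[1]-b[0],b[2]-b[1]]; e=max(e,key=np.linalg.norm)
    print(f,px,"n",m.sum(),"z med",np.median(P[:,2]).round(4),"ctr",np.round(ctr,1),"size",np.round(sz,1),"long axis yaw deg",np.degrees(np.arctan2(e[1],e[0])).round(1)%180)
    return m,C
E
python3 - <<'E'
from m import *
for zlo,zhi in((.013,.023),(.015,.021)):
    meas("w2",(393,208),45,zlo,zhi,False); meas("w1",(222,132),45,zlo,zhi,False)
for zlo,zhi in((.007,.013),(.007,.05)):
    meas("w2",(243,122),65,zlo,zhi,True); meas("w1",(357,163),60,zlo,zhi,True)
    meas("w2",(62,163),60,zlo,zhi,True)
# table height check
c=np.load("pics/w2.npz");C=cloud(c["z_map"],c["camera_matrix"],c["TW"]);print(C[210:230,270:330,2].mean())
E
```

```text
w2 (393, 208) n 1582 z med 0.0185 ctr [ 464.5 -307.3] size [44.6 60.7] long axis yaw deg 109.8
w1 (222, 132) n 1196 z med 0.0187 ctr [560.8 282.7] size [27.9 61. ] long axis yaw deg 110.0
w2 (393, 208) n 1547 z med 0.0185 ctr [ 464.5 -307.3] size [44.6 60.7] long axis yaw deg 109.8
w1 (222, 132) n 1189 z med 0.0187 ctr [560.8 282.7] size [27.9 61. ] long axis yaw deg 110.0
w2 (243, 122) n 3528 z med 0.0108 ctr [ 571.5 -112.9] size [75.9 95.8] long axis yaw deg 167.3
w1 (357, 163) n 2484 z med 0.0107 ctr [522.2 114.5] size [60.1 95.8] long axis yaw deg 167.3
w2 (62, 163) n 2551 z med 0.0108 ctr [522.3 113.2] size [60.9 95.5] long axis yaw deg 167.2
w2 (243, 122) n 5013 z med 0.0113 ctr [ 571.5 -112.9] size [75.9 95.8] long axis yaw deg 167.3
w1 (357, 163) n 3574 z med 0.0111 ctr [522.2 114.5] size [60.1 95.8] long axis yaw deg 167.3
w2 (62, 163) n 4033 z med 0.0115 ctr [522.3 113.2] size [60.9 95.5] long axis yaw deg 167.2
0.0028830796859202323
```

```bash
python3 - <<'E'
from m import *
for f,px,ctr in(("w2",(243,122),(571.5,-112.9)),("w1",(357,163),(522.2,114.5))):
    c=np.load(f"pics/{f}.npz");C=cloud(c["z_map"],c["camera_matrix"],c["TW"])
    a=np.radians(-12.7);x=np.array([np.cos(a),np.sin(a)]);y=np.array([-x[1],x[0]])
    d=C[...,:2]*1000-ctr; X=d@x;Y=d@y;Z=C[...,2]*1000
    ok=(abs(X)<55)&(abs(Y)<45)
    k=ok&(Z>36); print("cover top x",np.percentile(X[k],[1,99]).round(1),"y",np.percentile(Y[k],[1,99]).round(1),"z",np.median(Z[k]).round(1))
    k=ok&(Z>16)&(Z<21)&(X>15)&(abs(Y)<12); print("sill x",np.percentile(X[k],[2,98]).round(1),"z",np.median(Z[k]).round(1))
    k=ok&(Z>16)&(Z<21)&(X>15)&(abs(Y)>12); print("rear cheeks y",np.percentile(Y[k],[2,98]).round(1))
a=np.radians(-70.2);p=np.array([.4645,-.3073])+.004*np.array([np.cos(a),np.sin(a)]);print(p)
print(plan([*p,.12],[np.pi,0,a]),plan([*p,.021],[np.pi,0,a]))
E
```

```text
cover top x [-54.5 -24.9] y [-43.8  18.6] z 346.9
sill x [35.4 41. ] z 18.7
rear cheeks y [-29.6  28.9]
cover top x [-38.2   8.1] y [-8.1 44. ] z 343.1
sill x [35.3 41. ] z 18.5
rear cheeks y [-21.6  21.4]
[ 0.46585495 -0.31106352]
(array([-0.1448,  0.567 ,  0.5212]), array([-0.00e+00,  1.00e-04,  1.96e-01])) (array([-0.1447,  0.5671,  0.9172]), array([-0.00e+00,  1.00e-04,  1.96e-01]))
```

Emit:
play_rows(motion=[[[-0.145,0.567,0.52,0,0,0.196,1],[-0.145,0.567,0.52,0,0,0.196,1],[-0.145,0.567,0.52,0,0,0.196,1],[-0.145,0.567,0.52,0,0,0.196,1],[-0.145,0.567,0.52,0,0,0.196,1],[-0.145,0.567,0.52,0,0,0.196,1],[-0.145,0.567,0.52,0,0,0.196,1],[-0.145,0.567,0.52,0,0,0.196,1],[-0.145,0.567,0.52,0,0,0.196,1],[-0.145,0.567,0.52,0,0,0.196,1]]])

```text
time_s: 4.25
ee_pos: [0.4659, -0.3102, 0.1206]
eef_rot: [-3.141, -0.0, -1.225]
force: [0.4, 0.4, 0.6]
grip_width: 0.0941
grip_force: 0.0
```

```bash
python3 - <<'E'
from m import *
for f,ctr in(("w2",(571.5,-112.9)),("w1",(522.2,114.5))):
    c=np.load(f"pics/{f}.npz");C=cloud(c["z_map"],c["camera_matrix"],c["TW"])
    a=np.radians(-12.7);x=np.array([np.cos(a),np.sin(a)]);y=np.array([-x[1],x[0]])
    d=C[...,:2]*1000-ctr; X=d@x;Y=d@y;Z=C[...,2]*1000
    k=(abs(X)<55)&(abs(Y)<45)&(Z>35)&(Z<60); print("cover top x",np.percentile(X[k],[1,99]).round(1),"y",np.percentile(Y[k],[1,99]).round(1),"z",np.median(Z[k]).round(1))
o,c=snap("w3")
m,C=meas("w3",(287,240),110,.013,.023,True);v,u=np.nonzero(m);print(u.min(),u.max(),v.min(),v.max(),o['ee_pos'],np.degrees(o['eef_rot']),o['qpos'][5])
E
```

```text
cover top x [-42.9 -21.1] y [-28.9  28.1] z 37.6
cover top x [-42.9 -21. ] y [-20.7  20.6] z 37.4
w3 (287, 240) n 3170 z med 0.0187 ctr [ 464.6 -307.5] size [43.5 59.2] long axis yaw deg 109.3
263 314 181 247 [ 0.46594518 -0.31016544  0.12062764] [-1.79990916e+02 -4.36704156e-03 -7.02096051e+01] 2.1433519687841005
```

Emit:
play_rows(motion=[[[0,0,0.1,0,0,0,1],[0,0,0.2,0,0,0,1],[0.002,0,0.28,0,0,0,1],[0.002,0,0.34,0,0,0,1],[0.002,0,0.38,0,0,0,1],[0.002,0,0.398,0,0,0,1],[0.002,0,0.398,0,0,0,1],[0.002,0,0.398,0,0,0,-0.1]]], grip_force=25)

```text
time_s: 5.1
ee_pos: [0.4659, -0.3121, 0.0217]
eef_rot: [-3.141, -0.001, -1.229]
force: [-0.3, -0.8, 0.0]
grip_width: 0.0888
grip_force: 0.0
```

Emit:
play_rows(motion=[[[0,0,0,0,0,0,-0.4],[0,0,0,0,0,0,-0.4],[0,0,0,0,0,0,-0.4],[0,0,0,0,0,0,-0.4],[0,0,0,0,0,0,-0.4],[0,0,0,0,0,0,-0.4]]], grip_force=25)

```text
time_s: 5.7
ee_pos: [0.4655, -0.3118, 0.021]
eef_rot: [3.142, -0.0, -1.229]
force: [-1.0, 0.4, 0.1]
grip_width: 0.0438
grip_force: 25.0
```

Emit:
play_rows(motion=[[[0,0,-0.02,0,0,0,-0.4],[0,0,-0.06,0,0,0,-0.4],[0,0,-0.14,0,0,0,-0.4],[0,0,-0.24,0,0,0,-0.4],[0,0,-0.34,0,0,0,-0.4],[0,0,-0.4,0,0,0,-0.4],[0,0,-0.4,0,0,0,-0.4],[0,0,-0.4,0,0,0,-0.4]]])

```text
time_s: 6.5
ee_pos: [0.4654, -0.3117, 0.1209]
eef_rot: [-3.141, -0.0, -1.229]
force: [-1.0, 0.6, -1.5]
grip_width: 0.0441
grip_force: 25.0
```

```bash
cat > d.py <<'E'
from h import *
def tcp(nest,yaw,xc,hc,th,g,flip=False):
    "TCP matrix for contact edge at xc (mm from nest), hc above floor, tilt th deg; g = TCP x in pack frame, mm"
    Rp=(R.from_euler('z',yaw,degrees=True)*R.from_euler('y',-th,degrees=True)).as_matrix()
    D=R.from_euler('z',yaw,degrees=True).as_matrix()
    p=np.array([*nest,10.])+D@[xc,0,hc]+Rp@[30+g,0,21]
    T=np.eye(4);T[:3,:3]=Rp@np.diag([1,-1,-1.])@(np.diag([-1,-1,1.]) if flip else np.eye(3));T[:3,3]=p/1000
    return T
def rel(T,T0=None):
    T0=toolT(get_obs()) if T0 is None else T0
    d=np.linalg.inv(T0)@T
    return np.round(np.r_[d[:3,3]/.25,R.from_matrix(d[:3,:3]).as_rotvec()/(2*np.pi)],4).tolist()
WN,NN,YAW=(576.4,-114.0),(527.1,113.3),-12.7
E
python3 - <<'E'
from d import *
from m import meas
o,c=snap("w4");print(o['ee_pos'],o['eef_rot'])
C=cloud(c["z_map"],c["camera_matrix"],toolT(o)@c["T_tool_cam"]);T=toolT(o)
tl=(C-T[:3,3])@T[:3,:3]*1000  # tool frame
k=(abs(tl[...,0])<45)&(abs(tl[...,1])<21)&(tl[...,2]>-2)&(tl[...,2]<9)
print("pack top in tool: x",np.percentile(tl[k][:,0],[1,99]).round(1),"y",np.percentile(tl[k][:,1],[1,99]).round(1),"z",np.median(tl[k][:,2]).round(1),k.sum())
print(rel(tcp(WN,YAW,-12,70,16,4.5)))
E
```

```text
[ 0.46540175 -0.31174131  0.12090366] [-3.14149136e+00 -1.55150991e-04 -1.22914360e+00]
pack top in tool: x [-33.6  25.2] y [-20.6  20.6] z 2.3 7255
[-0.5629, -0.7359, 0.0425, 0.0224, 0.0408, -0.1593]
```

Emit:
play_rows(motion=[[[-0.05,-0.07,0.004,0.002,0.004,-0.016,-0.4],[-0.13,-0.17,0.01,0.005,0.009,-0.037,-0.4],[-0.21,-0.275,0.016,0.0084,0.0153,-0.06,-0.4],[-0.29,-0.38,0.022,0.0115,0.021,-0.082,-0.4],[-0.37,-0.484,0.028,0.0147,0.027,-0.105,-0.4],[-0.45,-0.588,0.034,0.018,0.0326,-0.127,-0.4],[-0.52,-0.68,0.04,0.0207,0.0377,-0.147,-0.4],[-0.563,-0.736,0.0425,0.0224,0.0408,-0.1593,-0.4],[-0.563,-0.736,0.0425,0.0224,0.0408,-0.1593,-0.4],[-0.563,-0.736,0.0425,0.0224,0.0408,-0.1593,-0.4]]])

```text
time_s: 7.55
ee_pos: [0.5912, -0.1177, 0.1095]
eef_rot: [3.141, -0.278, -0.223]
force: [0.3, -0.1, -1.2]
grip_width: 0.0436
grip_force: 25.0
```

```bash
python3 - <<'E'
from d import *
o,c=snap("w5");print(o['ee_pos'],o['eef_rot'],o['qpos'],o['force'])
T=tcp(WN,YAW,-12,70,16,4.5);print(T[:3,3])
for h in (70,40,20,8,3,1): print(h,rel(tcp(WN,YAW,-12,h,16,4.4)))
# held pack top in tool, dock features in world
K=c["camera_matrix"];T=toolT(o);C=cloud(c["z_map"],K,T@c["T_tool_cam"]);tl=(C-T[:3,3])@T[:3,:3]*1000
k=(abs(tl[...,0])<45)&(abs(tl[...,1])<21)&(tl[...,2]>-2)&(tl[...,2]<9)
print(np.percentile(tl[k][:,0],[1,99]))
a=np.radians(YAW);x=np.array([np.cos(a),np.sin(a)]);y=np.array([-x[1],x[0]])
d=C[...,:2]*1000-WN;X=d@x;Y=d@y;Z=C[...,2]*1000
for n,q in(("cover",(Z>34)&(Z<41)&(X<-20)),("sill",(Z>16)&(Z<21)&(X>25)&(X<42)),("plate",(Z>7)&(Z<14))):
    k=q&(abs(X)<60)&(abs(Y)<45)
    if k.sum()>30: print(n,k.sum(),np.percentile(X[k],[1,99]).round(1),np.percentile(Y[k],[1,99]).round(1))
E
```

```text
[ 0.5911987  -0.11772288  0.1094937 ] [ 3.14136191 -0.27834431 -0.22320863] [-0.26162581  0.40210924  1.6948779   0.0148826   0.76650296  1.52313556] [ 0.26472509 -0.13327788 -1.18296632]
[ 0.59139898 -0.11738017  0.10969598]
70 [-0.0004, -0.0032, 0.0002, 0.0001, 0.0001, -0.0003]
40 [-0.0334, -0.0033, 0.1156, 0.0001, 0.0001, -0.0003]
20 [-0.0554, -0.0033, 0.1925, 0.0001, 0.0001, -0.0003]
8 [-0.0686, -0.0033, 0.2386, 0.0001, 0.0001, -0.0003]
3 [-0.0742, -0.0033, 0.2578, 0.0001, 0.0001, -0.0003]
1 [-0.0764, -0.0033, 0.2655, 0.0001, 0.0001, -0.0003]
[-32.92758597  25.77785824]
cover 1013 [-48.5 -37.8] [-28.6  28.5]
plate 649 [-51.9  42.7] [-37.2  37.7]
```

View pics/w5.png

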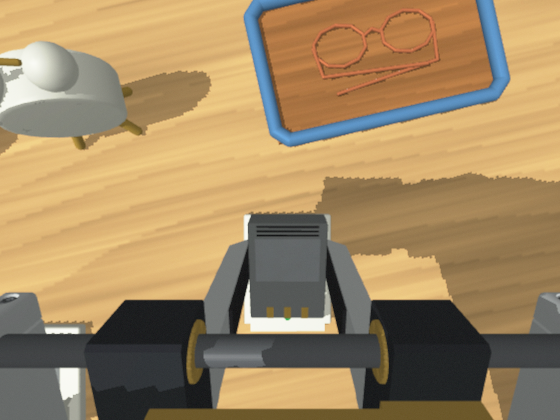

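The pack is held tilted above the wide dock, brass end near (287,312) by the cover. The dock shows evenly on both sides at x 246–330. The clock is at top left and the tray at the top, both clear.

Emit:
play_rows(motion=[[[-0.017,-0.003,0.058,0,0,0,-0.4],[-0.0334,-0.003,0.1156,0,0,0,-0.4],[-0.0444,-0.003,0.154,0,0,0,-0.4],[-0.0554,-0.003,0.1925,0,0,0,-0.4],[-0.062,-0.003,0.2155,0,0,0,-0.4],[-0.0686,-0.003,0.2386,0,0,0,-0.4],[-0.0715,-0.003,0.248,0,0,0,-0.4],[-0.0742,-0.003,0.2578,0,0,0,-0.4],[-0.0764,-0.003,0.2655,0,0,0,-0.4],[-0.0764,-0.003,0.2655,0,0,0,-0.4]]])

```text
time_s: 8.6
ee_pos: [0.5919, -0.1169, 0.0412]
eef_rot: [3.141, -0.28, -0.221]
force: [-0.2, 0.6, -1.3]
grip_width: 0.0439
grip_force: 25.0
```

```bash
python3 - <<'E'
from d import *
o=get_obs();print(o['ee_pos'],o['force'],o['moment'])
for xc in (-12,-16,-20,-22,-29.5): print(xc,rel(tcp(WN,YAW,xc,1,16,4.3)))
E
```

```text
[ 0.59187943 -0.11686219  0.0411909 ] [-0.1799267   0.555933   -1.33416493] [0.01770695 0.2955081  0.01580123]
-12 [-0.0027, 0.0024, 0.0015, 0.0001, -0.0002, 0.0]
-16 [-0.0181, 0.0024, -0.0029, 0.0001, -0.0002, 0.0]
-20 [-0.0335, 0.0024, -0.0073, 0.0001, -0.0002, 0.0]
-22 [-0.0412, 0.0024, -0.0096, 0.0001, -0.0002, 0.0]
-29.5 [-0.07, 0.0024, -0.0179, 0.0001, -0.0002, 0.0]
```

Emit:
play_rows(motion=[[[-0.009,0.001,-0.001,0,0,0,-0.4],[-0.018,0.001,-0.003,0,0,0,-0.4],[-0.026,0.001,-0.005,0,0,0,-0.4],[-0.0335,0.001,-0.007,0,0,0,-0.4],[-0.0375,0.001,-0.0085,0,0,0,-0.4],[-0.0412,0.001,-0.0096,0,0,0,-0.4],[-0.0412,0.001,-0.0096,0,0,0,-0.4]]])

```text
time_s: 9.3
ee_pos: [0.5817, -0.1149, 0.0409]
eef_rot: [3.141, -0.281, -0.221]
force: [1.7, -0.7, -0.8]
grip_width: 0.044
grip_force: 25.0
```

```bash
python3 - <<'E'
from d import *
o=get_obs();print(o['ee_pos'],o['force'],o['moment'])
for xc in (-22,-24,-26,-28,-29.5): print(xc,rel(tcp(WN,YAW,xc,1,16,4.3)))
E
```

```text
[ 0.5817144  -0.11486477  0.04089285] [ 1.658513   -0.65506134 -0.81859585] [ 0.0415084   0.01997242 -0.04593786]
-22 [-0.001, 0.0013, 0.0008, 0.0001, -0.0003, 0.0]
-24 [-0.0087, 0.0013, -0.0015, 0.0001, -0.0003, 0.0]
-26 [-0.0164, 0.0013, -0.0037, 0.0001, -0.0003, 0.0]
-28 [-0.0241, 0.0013, -0.0059, 0.0001, -0.0003, 0.0]
-29.5 [-0.0298, 0.0013, -0.0076, 0.0001, -0.0003, 0.0]
```

Emit:
play_rows(motion=[[[-0.004,0.0005,0,0,0,0,-0.4],[-0.008,0.001,-0.0014,0,0,0,-0.4],[-0.012,0.001,-0.0025,0,0,0,-0.4],[-0.016,0.001,-0.0036,0,0,0,-0.4],[-0.02,0.001,-0.0047,0,0,0,-0.4],[-0.024,0.001,-0.0058,0,0,0,-0.4],[-0.027,0.001,-0.0067,0,0,0,-0.4],[-0.0298,0.001,-0.0076,0,0,0,-0.4],[-0.0298,0.001,-0.0076,0,0,0,-0.4]]])

```text
time_s: 10.2
ee_pos: [0.5747, -0.1134, 0.041]
eef_rot: [3.141, -0.283, -0.221]
force: [8.4, 0.2, -3.4]
grip_width: 0.0437
grip_force: 25.0
```

```bash
python3 - <<'E'
from d import *
o,c=snap("w6");print(o['ee_pos'],o['force'],o['moment'])
K=c["camera_matrix"];T=toolT(o);C=cloud(c["z_map"],K,T@c["T_tool_cam"]);tl=(C-T[:3,3])@T[:3,:3]*1000
k=(abs(tl[...,0])<45)&(abs(tl[...,1])<21)&(tl[...,2]>-2)&(tl[...,2]<9)
print(np.percentile(tl[k][:,0],[1,99]))
for xc,h,t in ((-29.5,1,16),(-30.5,.8,12),(-31.8,.6,8),(-32.5,.4,4),(-32.8,.3,2),(-33,.2,0)): print(xc,rel(tcp(WN,YAW,xc,h,t,4.3)))
E
```

```text
[ 0.57474884 -0.11340423  0.04097167] [ 8.44698004  0.23731606 -3.41962559] [ 0.20617927 -1.13498682  0.0970762 ]
[-26.73183079  25.84374574]
-29.5 [-0.0027, 0.0008, 0.0007, 0.0, -0.0005, 0.0]
-30.5 [-0.0013, 0.0008, 0.0101, 0.0001, -0.0116, 0.0]
-31.8 [-0.0017, 0.0008, 0.0196, 0.0001, -0.0228, 0.0]
-32.5 [-0.0006, 0.0008, 0.03, 0.0001, -0.0339, 0.0]
-32.8 [-0.0001, 0.0008, 0.0354, 0.0001, -0.0394, 0.0]
-33 [0.0006, 0.0008, 0.041, 0.0001, -0.045, 0.0]
```

Emit:
play_rows(motion=[[[0.0015,0,0.005,0,-0.0055,0,-0.4],[0.001,0,0.0095,0,-0.011,0,-0.4],[0.0008,0,0.0142,0,-0.0167,0,-0.4],[0.0005,0,0.019,0,-0.0223,0,-0.4],[0.001,0,0.0242,0,-0.028,0,-0.4],[0.001,0,0.0295,0,-0.0335,0,-0.4],[0.0015,0,0.035,0,-0.039,0,-0.4],[0.002,0,0.0405,0,-0.0445,0,-0.4],[0.002,0,0.0405,0,-0.0445,0,-0.4]]])

```text
time_s: 11.15
ee_pos: [0.5785, -0.1142, 0.0313]
eef_rot: [3.141, -0.002, -0.222]
force: [7.9, 1.0, 1.2]
grip_width: 0.0437
grip_force: 25.0
```

```bash
python3 - <<'E'
from d import *
o,c=snap("w7");print(o['ee_pos'],o['eef_rot'],o['force'],o['moment'])
K=c["camera_matrix"];T=toolT(o);C=cloud(c["z_map"],K,T@c["T_tool_cam"]);tl=(C-T[:3,3])@T[:3,:3]*1000
k=(abs(tl[...,0])<45)&(abs(tl[...,1])<21)&(tl[...,2]>-2)&(tl[...,2]<9)
print(np.percentile(tl[k][:,0],[1,99]))
a=np.radians(YAW);x=np.array([np.cos(a),np.sin(a)]);y=np.array([-x[1],x[0]])
d=C[...,:2]*1000-WN;X=d@x;Y=d@y;Z=C[...,2]*1000
k=(Z>24)&(Z<33)&(abs(X)<60)&(abs(Y)<21);print("pack top",np.percentile(X[k],[1,99]),np.median(Z[k&(X<-5)]),np.median(Z[k&(X>15)]))
print(rel(tcp(WN,YAW,-33,.2,0,4.3)),rel(tcp(WN,YAW,-31,.1,0,4.3)))
E
```

```text
[ 0.57849818 -0.11417907  0.03131725] [ 3.14142889e+00 -2.37016014e-03 -2.21545965e-01] [7.91976886 0.98036202 1.20400723] [ 0.13930893 -1.20972064 -0.00916379]
[-30.80248055  25.71817383]
pack top [-28.71309529  27.78096046] 28.83275195397525 28.867465852469383
[-0.0027, 0.0011, 0.0007, 0.0, -0.0005, 0.0] [0.0053, 0.0011, 0.0011, 0.0, -0.0005, 0.0]
```

View pics/w7.png

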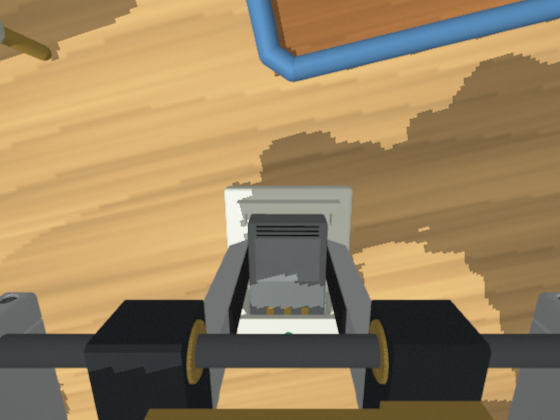

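The wide pack lies flat in the nest. Its ribbed end at (287,220) sits just inside the sill (290,203), and the contact end is under the cover at (287,312). Next I ease it towards the sill and release.

Emit:
play_rows(motion=[[[0.003,0,0,0,0,0,-0.4],[0.006,0,0.0005,0,0,0,-0.4],[0.009,0,0.0005,0,0,0,-0.4],[0.009,0,0.0005,0,0,0,-0.4],[0.009,0,0.0005,0,0,0,0.05],[0.009,0,0.0005,0,0,0,0.2],[0.009,0,0.0005,0,0,0,0.4],[0.009,0,0.0005,0,0,0,0.4],[0.009,0,0.0005,0,0,0,0.4]]])

```text
time_s: 12.1
ee_pos: [0.5793, -0.1146, 0.0307]
eef_rot: [3.141, -0.0, -0.222]
force: [0.8, -0.1, 0.2]
grip_width: 0.0657
grip_force: 0.0
```

Emit:
play_rows(motion=[[[0,0,-0.03,0,0,0,0.4],[0,0,-0.1,0,0,0,0.4],[0,0,-0.2,0,0,0,0.4],[0,0,-0.3,0,0,0,0.6],[0,0,-0.42,0,0,0,1],[0,0,-0.55,0,0,0,1],[0,0,-0.65,0,0,0,1],[0,0,-0.65,0,0,0,1],[0,0,-0.65,0,0,0,1]]])

```text
time_s: 13.0
ee_pos: [0.5792, -0.1145, 0.1936]
eef_rot: [3.141, -0.001, -0.222]
force: [0.4, -0.2, -0.5]
grip_width: 0.0942
grip_force: 0.0
```

```bash
python3 - <<'E'
from d import *
o,c=snap("w8");print(o['ee_pos'],o['eef_rot'],o['force'])
C=cloud(c["z_map"],c["camera_matrix"],toolT(o)@c["T_tool_cam"])
a=np.radians(YAW);x=np.array([np.cos(a),np.sin(a)]);y=np.array([-x[1],x[0]])
d=C[...,:2]*1000-WN;X=d@x;Y=d@y;Z=C[...,2]*1000
k=(Z>24)&(Z<33)&(abs(X)<60)&(abs(Y)<24)&(X>-24);print("pack top",np.percentile(X[k],[1,99]),np.percentile(Y[k],[1,99]),np.median(Z[k&(X<-5)]),np.median(Z[k&(X>15)]))
k=(Z>16)&(Z<21)&(abs(Y)<15)&(X>25)&(X<42);print("sill",np.percentile(X[k],[1,99]))
E
```

```text
[ 0.57920826 -0.11446027  0.1935537 ] [ 3.14105754e+00 -1.32820956e-03 -2.21537940e-01] [ 0.36687323 -0.23118416 -0.4873223 ]
pack top [-23.28920335  29.89696168] [-21.02675526  21.95975825] 28.886414482270027 28.95843665786063
sill [29.78100494 35.97356938]
```

View pics/w8.png

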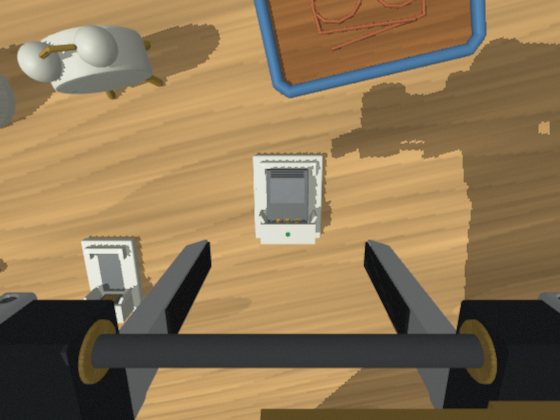

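The wide pack is seated: flat at (287,195), end against the sill, contacts under the cover. Now the narrow pack.

```bash
python3 - <<'E'
from d import *
def T(p,yaw):
    M=np.eye(4);M[:3,:3]=R.from_euler('xyz',[180,0,yaw],degrees=True).as_matrix();M[:3,3]=p;return M
A=T([.57,.10,.2],50);B=T([.5622,.2789,.12],110)
print(rel(A),rel(B,A))
E
```

```text
[-0.2232, -0.8288, -0.0298, 0.0, 0.0001, -0.1741] [0.5281, -0.4839, 0.32, 0.0, 0.0, -0.1667]
```

Emit:
play_rows(motion=[[[-0.223,-0.829,-0.03,0,0,-0.174,1],[-0.223,-0.829,-0.03,0,0,-0.174,1],[-0.223,-0.829,-0.03,0,0,-0.174,1],[-0.223,-0.829,-0.03,0,0,-0.174,1],[-0.223,-0.829,-0.03,0,0,-0.174,1],[-0.223,-0.829,-0.03,0,0,-0.174,1],[-0.223,-0.829,-0.03,0,0,-0.174,1],[-0.223,-0.829,-0.03,0,0,-0.174,1],[-0.223,-0.829,-0.03,0,0,-0.174,1]]])

```text
time_s: 13.95
ee_pos: [0.57, 0.1, 0.1994]
eef_rot: [-3.141, 0.002, 0.872]
force: [-0.2, -0.5, 0.4]
grip_width: 0.0938
grip_force: 0.0
```

Emit:
play_rows(motion=[[[0.528,-0.484,0.32,0,0,-0.1667,1],[0.528,-0.484,0.32,0,0,-0.1667,1],[0.528,-0.484,0.32,0,0,-0.1667,1],[0.528,-0.484,0.32,0,0,-0.1667,1],[0.528,-0.484,0.32,0,0,-0.1667,1],[0.528,-0.484,0.32,0,0,-0.1667,1],[0.528,-0.484,0.32,0,0,-0.1667,1],[0.528,-0.484,0.32,0,0,-0.1667,1],[0.528,-0.484,0.32,0,0,-0.1667,1]]])

```text
time_s: 14.85
ee_pos: [0.5626, 0.2786, 0.12]
eef_rot: [-3.141, 0.001, 1.914]
force: [0.7, 0.6, 1.5]
grip_width: 0.0941
grip_force: 0.0
```

```bash
python3 - <<'E'
from d import *
from m import meas
o,c=snap("n1");print(o['ee_pos'],np.degrees(o['eef_rot']),o['qpos'])
meas("n1",(287,240),110,.013,.023,True)
E
```

```text
[0.56261232 0.27863831 0.119975  ] [-1.79969156e+02  4.83814727e-02  1.09635765e+02] [ 4.01843555e-01  5.67940757e-01  1.39092869e+00 -8.76074717e-04
  1.18331064e+00  5.94663034e-02]
n1 (287, 240) n 1994 z med 0.0187 ctr [561.  282.8] size [27.2 59.8] long axis yaw deg 110.3
```

Emit:
play_rows(motion=[[[0,0,0.1,0,0,0,1],[0,0,0.2,0,0,0,1],[0,0,0.28,0,0,0,1],[0,0,0.34,0,0,0,1],[0,0,0.38,0,0,0,0.5],[0,0,0.396,0,0,0,0],[0,0,0.396,0,0,0,-0.2],[0,0,0.396,0,0,0,-0.4]]], grip_force=25)

```text
time_s: 15.7
ee_pos: [0.5633, 0.2789, 0.0223]
eef_rot: [3.14, 0.001, 1.919]
force: [0.8, 0.1, 0.0]
grip_width: 0.0655
grip_force: 0.0
```

Emit:
play_rows(motion=[[[0,0,0,0,0,0,-0.7],[0,0,0,0,0,0,-0.7],[0,0,0,0,0,0,-0.7],[0,0,0,0,0,0,-0.7],[0,0,0,0,0,0,-0.7],[0,0,0,0,0,0,-0.7]]], grip_force=25)

```text
time_s: 16.3
ee_pos: [0.5629, 0.2788, 0.0216]
eef_rot: [3.141, 0.001, 1.919]
force: [-0.5, -0.6, 1.4]
grip_width: 0.0279
grip_force: 25.0
```

```bash
python3 - <<'E'
from d import *
print(np.mean([toolT(get_obs())[:3,3] for _ in range(3)],0),get_obs()['eef_rot'])
E
```

```text
[0.56287464 0.27879764 0.021592  ] [3.14117168e+00 7.76039155e-04 1.91922684e+00]
```

Emit:
play_rows(motion=[[[0,0,-0.02,0,0,0,-0.7],[0,0,-0.06,0,0,0,-0.7],[0,0,-0.14,0,0,0,-0.7],[0,0,-0.24,0,0,0,-0.7],[0,0,-0.34,0,0,0,-0.7],[0,0,-0.4,0,0,0,-0.7],[0,0,-0.4,0,0,0,-0.7],[0,0,-0.4,0,0,0,-0.7]]])

```text
time_s: 17.1
ee_pos: [0.5625, 0.2787, 0.1209]
eef_rot: [-3.141, 0.001, 1.919]
force: [0.8, -1.3, -1.7]
grip_width: 0.0276
grip_force: 25.0
```

```bash
python3 - <<'E'
from d import *
o,c=snap("n2");print(o['ee_pos'],o['eef_rot'])
C=cloud(c["z_map"],c["camera_matrix"],toolT(o)@c["T_tool_cam"]);T=toolT(o)
tl=(C-T[:3,3])@T[:3,:3]*1000
k=(abs(tl[...,0])<45)&(abs(tl[...,1])<13)&(tl[...,2]>-2)&(tl[...,2]<9)
print("pack top in tool: x",np.percentile(tl[k][:,0],[1,99]).round(1),"z",np.median(tl[k][:,2]).round(1),k.sum())
print(rel(tcp(NN,YAW,-12,70,16,4.4,True)))
E
```

```text
[0.562521   0.27867784 0.12088303] [-3.14126348e+00  8.45111013e-04  1.91917107e+00]
pack top in tool: x [-24.6  34.5] z 2.9 4629
[-0.6063, -0.3065, 0.0433, -0.0225, -0.0406, -0.1582]
```

Emit:
play_rows(motion=[[[-0.06,-0.03,0.004,-0.0022,-0.004,-0.016,-0.7],[-0.14,-0.071,0.01,-0.005,-0.009,-0.037,-0.7],[-0.226,-0.114,0.016,-0.0084,-0.0152,-0.059,-0.7],[-0.313,-0.158,0.022,-0.0116,-0.021,-0.0816,-0.7],[-0.4,-0.202,0.028,-0.0148,-0.0268,-0.104,-0.7],[-0.485,-0.245,0.034,-0.018,-0.0325,-0.1265,-0.7],[-0.56,-0.283,0.04,-0.0208,-0.0375,-0.146,-0.7],[-0.606,-0.306,0.0433,-0.0225,-0.0406,-0.1582,-0.7],[-0.606,-0.306,0.0433,-0.0225,-0.0406,-0.1582,-0.7],[-0.606,-0.306,0.0433,-0.0225,-0.0406,-0.1582,-0.7]]])

```text
time_s: 18.15
ee_pos: [0.5424, 0.1104, 0.1102]
eef_rot: [3.14, 0.279, 2.917]
force: [-0.2, 1.0, -1.0]
grip_width: 0.0281
grip_force: 25.0
```

```bash
python3 - <<'E'
from d import *
o,c=snap("n3");print(o['ee_pos'],o['eef_rot'],o['qpos'],o['force'])
for h in (70,40,20,8,3,1): print(h,rel(tcp(NN,YAW,-12,h,16,4.6,True)))
K=c["camera_matrix"];T=toolT(o);C=cloud(c["z_map"],K,T@c["T_tool_cam"]);tl=(C-T[:3,3])@T[:3,:3]*1000
k=(abs(tl[...,0])<45)&(abs(tl[...,1])<13)&(tl[...,2]>-2)&(tl[...,2]<9)
print(np.percentile(tl[k][:,0],[1,99]))
a=np.radians(YAW);x=np.array([np.cos(a),np.sin(a)]);y=np.array([-x[1],x[0]])
d=C[...,:2]*1000-NN;X=d@x;Y=d@y;Z=C[...,2]*1000
for n,q in(("cover",(Z>34)&(Z<41)&(X<-20)),("sill",(Z>16)&(Z<21)&(X>25)&(X<42)),("plate",(Z>7)&(Z<14))):
    k=q&(abs(X)<60)&(abs(Y)<35)
    if k.sum()>30: print(n,k.sum(),np.percentile(X[k],[1,99]).round(1),np.percentile(Y[k],[1,99]).round(1))
E
```

```text
[0.54244257 0.1103529  0.11018803] [3.1403373  0.27894183 2.91710893] [ 0.18374311  0.31692123  1.81337033 -0.15764214  0.75998685 -1.06207479] [-0.16752059  1.03591911 -1.04556795]
70 [0.0016, -0.0036, 0.0021, 0.0001, 0.0, -0.0003]
40 [0.0347, -0.0037, 0.1175, 0.0001, 0.0, -0.0003]
20 [0.0567, -0.0038, 0.1944, 0.0001, 0.0, -0.0003]
8 [0.07, -0.0039, 0.2405, 0.0001, 0.0, -0.0003]
3 [0.0755, -0.0039, 0.2597, 0.0001, 0.0, -0.0003]
1 [0.0777, -0.0039, 0.2674, 0.0001, 0.0, -0.0003]
[-25.0533955  33.8456705]
cover 2179 [-48.  -25.5] [-20.   21.2]
sill 58 [25.1 35.4] [-21.2  22.1]
plate 5340 [-52.6  39.1] [-28.8  30.1]
```

View pics/n3.png

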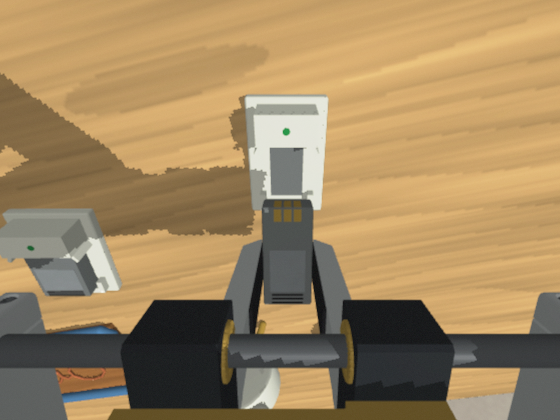

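The narrow pack is held tilted, brass end at (287,210) pointing at the dock. The dock is at (287,150) with its cover at (287,125), and the pack lines up on the dock's centre line. The wide pack is still seated at left.

Emit:
play_rows(motion=[[[0.017,-0.002,0.058,0,0,0,-0.7],[0.0347,-0.002,0.1175,0,0,0,-0.7],[0.0457,-0.002,0.156,0,0,0,-0.7],[0.0567,-0.002,0.1944,0,0,0,-0.7],[0.0635,-0.002,0.2175,0,0,0,-0.7],[0.07,-0.002,0.2405,0,0,0,-0.7],[0.0728,-0.002,0.25,0,0,0,-0.7],[0.0755,-0.002,0.2597,0,0,0,-0.7],[0.0775,-0.002,0.2665,0,0,0,-0.7],[0.0775,-0.002,0.2665,0,0,0,-0.7]]])

```text
time_s: 19.2
ee_pos: [0.5424, 0.1099, 0.0414]
eef_rot: [3.14, 0.28, 2.92]
force: [-0.2, -0.5, 0.3]
grip_width: 0.0279
grip_force: 25.0
```

```bash
sed -i 's/(527.1,113.3)/(527.2,113.6)/' d.py; python3 - <<'E'
from d import *
o,c=snap("n4");print(o['ee_pos'],o['eef_rot'],o['force'],o['moment'])
for xc in (-12,-16,-20,-22,-29.5): print(xc,rel(tcp(NN,YAW,xc,1,16,4.6,True)))
K=c["camera_matrix"];T=toolT(o);C=cloud(c["z_map"],K,T@c["T_tool_cam"]);tl=(C-T[:3,3])@T[:3,:3]*1000
a=np.radians(YAW);x=np.array([np.cos(a),np.sin(a)]);y=np.array([-x[1],x[0]])
d=C[...,:2]*1000-NN;X=d@x;Y=d@y;Z=C[...,2]*1000
k=(abs(tl[...,0])<45)&(abs(tl[...,1])<16)&(tl[...,2]>-2)&(tl[...,2]<9)&(X>-15)&(X<0);print("pack Y",np.percentile(Y[k],[1,99]),np.percentile(tl[k][:,1],[1,99]))
for n,q in(("cover",(Z>34)&(Z<41)&(X<-24)),("plate",(Z>7)&(Z<14))):
    k=q&(abs(X)<60)&(abs(Y)<35)
    if k.sum()>30: print(n,k.sum(),np.percentile(X[k],[1,99]).round(1),np.percentile(Y[k],[1,99]).round(1))
E
```

```text
[0.54236972 0.10987679 0.04139977] [3.14047964 0.28045989 2.91977283] [-0.24849697 -0.4989107   0.30205611] [ 0.05917868  0.10843399 -0.03483091]
-12 [0.0015, 0.0011, 0.0029, 0.0002, 0.0002, -0.0]
-16 [0.0169, 0.0011, -0.0016, 0.0002, 0.0002, -0.0]
-20 [0.0323, 0.0011, -0.006, 0.0002, 0.0002, -0.0]
-22 [0.0399, 0.0011, -0.0082, 0.0002, 0.0002, -0.0]
-29.5 [0.0688, 0.0011, -0.0165, 0.0002, 0.0002, -0.0]
pack Y [-13.44830131  14.09089693] [-13.15990941  14.3793454 ]
cover 3900 [-48.3 -26.2] [-20.3  20.8]
plate 4369 [-53.1  22.6] [-29.4  29.9]
```

Emit:
play_rows(motion=[[[0.008,0,0.001,0,0,0,-0.7],[0.016,0,-0.001,0,0,0,-0.7],[0.024,0,-0.003,0,0,0,-0.7],[0.0315,0,-0.0055,0,0,0,-0.7],[0.0355,0,-0.007,0,0,0,-0.7],[0.0395,0,-0.008,0,0,0,-0.7],[0.0395,0,-0.008,0,0,0,-0.7]]])

```text
time_s: 19.95
ee_pos: [0.5324, 0.1122, 0.0406]
eef_rot: [3.14, 0.28, 2.92]
force: [0.3, 0.0, -1.0]
grip_width: 0.0276
grip_force: 25.0
```

```bash
python3 - <<'E'
from d import *
o=get_obs();print(o['ee_pos'],o['eef_rot'],o['force'],o['moment'])
for xc in (-22,-24,-26,-28,-29.5): print(xc,rel(tcp(NN,YAW,xc,1,16,4.6,True)))
E
```

```text
[0.53244225 0.11215135 0.04057562] [3.14046258 0.28033697 2.91984677] [ 0.3454657   0.00448605 -1.00035181] [0.07649539 0.08384846 0.01723889]
-22 [-0.0003, 0.001, -0.0005, 0.0002, 0.0002, -0.0]
-24 [0.0074, 0.001, -0.0027, 0.0002, 0.0002, -0.0]
-26 [0.0151, 0.001, -0.005, 0.0002, 0.0002, -0.0]
-28 [0.0228, 0.001, -0.0072, 0.0002, 0.0002, -0.0]
-29.5 [0.0285, 0.0011, -0.0088, 0.0002, 0.0002, -0.0]
```

Emit:
play_rows(motion=[[[0.004,0,-0.0015,0,0,0,-0.7],[0.008,0,-0.0027,0,0,0,-0.7],[0.012,0,-0.004,0,0,0,-0.7],[0.016,0,-0.0052,0,0,0,-0.7],[0.02,0,-0.0064,0,0,0,-0.7],[0.024,0,-0.0075,0,0,0,-0.7],[0.028,0,-0.0086,0,0,0,-0.7],[0.031,0,-0.0093,0,0,0,-0.7],[0.031,0,-0.0093,0,0,0,-0.7]]])

```text
time_s: 20.85
ee_pos: [0.5252, 0.1138, 0.041]
eef_rot: [3.14, 0.282, 2.92]
force: [7.2, -2.1, -3.9]
grip_width: 0.0282
grip_force: 25.0
```

```bash
python3 - <<'E'
from d import *
o,c=snap("n5");print(o['ee_pos'],o['eef_rot'],o['force'],o['moment'])
for xc,h,t in ((-29.5,1,16),(-30.5,.8,12),(-31.8,.6,8),(-32.5,.4,4),(-32.8,.3,2),(-33,.2,0)): print(xc,rel(tcp(NN,YAW,xc,h,t,4.6,True)))
T=toolT(o);C=cloud(c["z_map"],c["camera_matrix"],T@c["T_tool_cam"]);tl=(C-T[:3,3])@T[:3,:3]*1000
k=(abs(tl[...,0])<45)&(abs(tl[...,1])<13)&(tl[...,2]>-2)&(tl[...,2]<9);print(np.percentile(tl[k][:,0],[1,99]))
E
```

```text
[0.5252111  0.11384335 0.04098829] [3.14000198 0.28190667 2.91983692] [ 7.2172802  -2.11336454 -3.94821355] [-0.37560701 -1.12669649 -0.04421378]
-29.5 [0.0005, 0.0008, 0.0009, 0.0002, 0.0004, -0.0]
-30.5 [-0.001, 0.0008, 0.0104, 0.0002, 0.0115, -0.0]
-31.8 [-0.0005, 0.0007, 0.02, 0.0003, 0.0226, -0.0]
-32.5 [-0.0017, 0.0007, 0.0305, 0.0003, 0.0337, 0.0]
-32.8 [-0.0022, 0.0007, 0.0359, 0.0003, 0.0393, 0.0]
-33 [-0.0029, 0.0007, 0.0415, 0.0003, 0.0449, 0.0]
[-25.38429505  21.1902376 ]
```

Emit:
play_rows(motion=[[[-0.0005,0,0.005,0,0.0055,0,-0.7],[-0.001,0,0.0098,0,0.0112,0,-0.7],[-0.0007,0,0.0145,0,0.0168,0,-0.7],[-0.0003,0,0.0192,0,0.0223,0,-0.7],[-0.001,0,0.0243,0,0.028,0,-0.7],[-0.0015,0,0.0296,0,0.0335,0,-0.7],[-0.002,0,0.035,0,0.039,0,-0.7],[-0.0025,0,0.0407,0,0.0445,0,-0.7],[-0.0025,0,0.0407,0,0.0445,0,-0.7]]])

```text
time_s: 21.8
ee_pos: [0.5294, 0.1129, 0.0316]
eef_rot: [3.14, 0.002, 2.92]
force: [6.9, -2.2, 1.2]
grip_width: 0.0279
grip_force: 25.0
```

```bash
cat > chk.py <<'E'
from d import *
def chk(name,N,w):
    o,c=snap(name);print(o['ee_pos'],o['eef_rot'],o['force'],o['moment'])
    C=cloud(c["z_map"],c["camera_matrix"],toolT(o)@c["T_tool_cam"])
    a=np.radians(YAW);x=np.array([np.cos(a),np.sin(a)]);y=np.array([-x[1],x[0]])
    d=C[...,:2]*1000-N;X=d@x;Y=d@y;Z=C[...,2]*1000
    k=(Z>24)&(Z<33)&(abs(X)<60)&(abs(Y)<w)&(X>-24);print("pack top X",np.percentile(X[k],[1,99]).round(1),"Y",np.percentile(Y[k],[1,99]).round(1),"z",np.median(Z[k&(X<-5)]).round(1),np.median(Z[k&(X>15)]).round(1))
    k=(Z>16)&(Z<21)&(abs(Y)<w-5)&(X>25)&(X<42)
    if k.sum()>9: print("sill",np.percentile(X[k],[1,99]).round(1))
E
python3 - <<'E'
from chk import *
chk("n6",NN,14)
print(rel(tcp(NN,YAW,-33,.2,0,4.6,True)))
E
```

```text
[0.52941251 0.11289046 0.03158712] [3.13973937e+00 2.45127952e-03 2.91969113e+00] [ 6.91069849 -2.19012149  1.18037232] [-0.49108659 -1.2852761  -0.00324779]
pack top X [-22.5  27.5] Y [-13.3  13.7] z 28.7 28.8
sill [34.5 37. ]
[0.0027, 0.0007, 0.0018, 0.0003, 0.0006, -0.0]
```

Emit:
play_rows(motion=[[[-0.003,0,0,0,0,0,-0.7],[-0.006,0,0.0005,0,0,0,-0.7],[-0.008,0,0.001,0,0,0,-0.7],[-0.008,0,0.001,0,0,0,-0.7],[-0.008,0,0.001,0,0,0,-0.3],[-0.008,0,0.001,0,0,0,-0.2],[-0.008,0,0.001,0,0,0,-0.1],[-0.008,0,0.001,0,0,0,0],[-0.008,0,0.001,0,0,0,0]]])

```text
time_s: 22.75
ee_pos: [0.5298, 0.1127, 0.0307]
eef_rot: [3.141, 0.0, 2.92]
force: [0.0, 0.8, 0.1]
grip_width: 0.0468
grip_force: 0.0
```

Emit:
play_rows(motion=[[[0,0,-0.03,0,0,0,0],[0,0,-0.1,0,0,0,0],[0,0,-0.2,0,0,0,0],[0,0,-0.3,0,0,0,0.6],[0,0,-0.42,0,0,0,1],[0,0,-0.55,0,0,0,1],[0,0,-0.65,0,0,0,1],[0,0,-0.65,0,0,0,1],[0,0,-0.65,0,0,0,1]]])

```text
time_s: 23.65
ee_pos: [0.5297, 0.1126, 0.1936]
eef_rot: [3.14, 0.001, 2.92]
force: [-0.3, 0.1, -1.2]
grip_width: 0.0913
grip_force: 0.0
```

```bash
python3 - <<'E'
from chk import *
chk("n7",NN,14)
c=camera("scene");cv2.imwrite("pics/s1.png",np.hstack([cv2.resize(c["frame"][120:320,130:420,::-1],(580,400))]))
E
```

```text
[0.52969927 0.11255884 0.19358143] [3.14028248e+00 1.41846117e-03 2.92013122e+00] [-0.29166018  0.0967156  -1.23579475] [ 0.06654072 -0.0173655   0.0306182 ]
pack top X [-23.1  30.2] Y [-12.6  13.8] z 28.8 28.9
sill [34.1 36.2]
```

View pics/n7.png

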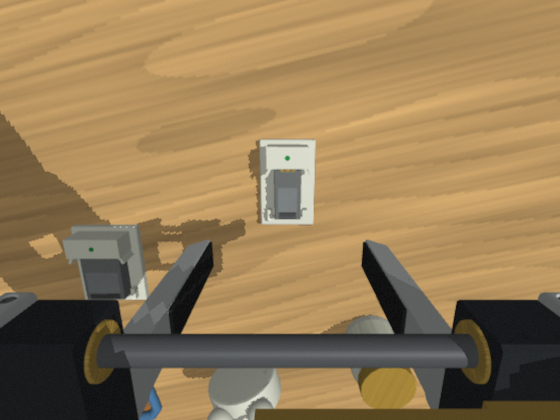

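View pics/s1.png

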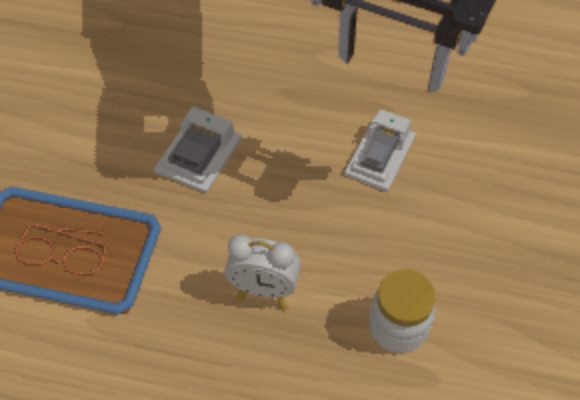

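Both packs lie flat in their docks, the narrow one at (287,195) in the wrist view and both at (195,150) and (380,150) in the scene crop. The clock and candle stand where they were, and the gripper is clear, so I'm handing in.

```bash
python3 -c "
from station import workorder;print(workorder.hand_in())"
```

```text
the job is handed in; nothing more can be done
None
```

Both packs lie flat in their matching docks, ends against the sills and contacts under the covers. The wrist sensor's readings after each move showed no more than about 9 N, and I handed the job in at about 24 s with the clock and candle untouched; no verdict came back.

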